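# Rock a plug-in module out of its tight socket

### The job

Slide the service jig's clamp jaw fully back by its red knob. Then grip the tall plug-in module by its silver body and, instead of yanking it straight up, rock it side to side (towards the jaw and away from it) so that one end lifts and forces its white latch open, then the other end does the same. When it is free, lift it straight up and finish holding it still and upright about 5 cm above its seat, over the socket and touching nothing but the fingers; leave the multimeter, phone and screwdriver where they are.

Things in the scene. Friction and masses are not known exactly. Their poses are not given: they have to be found in the camera images.
- jig: Fixed service jig on the bench: an aluminium plate 100 mm along its x, 235 mm along its y (from y=-75 to +160 mm), 14 mm thick, with a green board and a black socket. Origin: on the bench surface straight below the socket's centre; z up. The jaw slides along +y; the module is rocked along y (about axes parallel to x).
- seat (a point): Centre of the socket's floor, 30 mm above the bench, on which the module's underside rests; axes as the jig's. Socket guides stand 6 mm above the floor on the two x sides (outer faces at x=+-22 mm) and lips 4 mm high at the two y ends (inner faces at y=+-27 mm).
- module: Loose plug-in module, 0.14-0.27 kg: black flange 34 mm (x) by 52 mm (y), 5 mm high, carrying a plain silver body 30 by 30 mm square with a yellow band near the top; total height 80 mm. Origin: centre of its underside; z up; axes parallel to the jig's when seated. Grip the body across x, about 60 mm above the underside; its x sides are free from 10 mm up.
- module_top (a point): Centre of the module's top face, 80 mm above its underside. To rock it, tilt module and tool together about one bottom end edge of the flange (y=+26 or -26 mm, at the underside) by about 0.2 rad (0.24 is possible): the other end rises and forces its latch open against about 20 N. With both forced open, it still drags at about 15 N over the first 15 mm of the lift.
- jaw (a joint): Clamp jaw slide in m: 0 = closed, its steel fork reaching over the module's +y flange end and blocking it, 0.04 = fully back (towards +y of the jig, end stop). Friction about 4 N; it stays where left. The jaw is a blue block 76 mm (x) by 30 mm (y), its top 45 mm above the bench.
- jaw_knob (a point): Centre of the top of the jaw's round red knob, 20 mm diameter, 87 mm above the bench; the knob is 32 mm tall on a thin neck. Moves with the jaw; 77 mm to +y of the jig's origin when closed.
- latch_near_jaw (a joint): White latch, 12 mm wide, at the socket's +y end, in rad: 0 = shut, its round nose 4 mm over the flange end; about 0.2 or more (over 0.17 always) = forced outward and up, letting the flange by; stop at 1.1. Stiff friction hinge (0.28 N m), 40 mm from the socket's centre, 1 mm below its floor; stays where pushed. Open, it reaches at most 25 mm above the socket floor.
- latch_far_end (a joint): The same latch on the socket's -y end: 0 = shut, about 0.2 or more = forced open.
- multimeter: Yellow multimeter, 85 by 175 by 36 mm, lying loose beside the jig; origin under its centre. Not to be moved.
- phone: Black phone, 74 by 150 by 9 mm, lying loose; origin under its centre. Not to be moved.
- screwdriver: Screwdriver lying loose along its own x on the robot's side of the jig; origin under its middle. Not to be moved.
Mind the look-alikes: they are no part of the job. There is more than one size of the module; the job needs the smaller.

How it is judged:
On the way, in this order (a step that is already met when the one before it is completed fails the run):
1. the jaw is slid back while the module still sits in its socket with both latches shut (value of joint jaw above 0.032 m and value of joint each of latch_near_jaw, latch_far_end below 0.1 rad and distance between module and seat below 0.006 m), for 0.1 s.
2. the module is rocked: tilted, one latch forced open while the other still holds (angle between module's own z axis and vertical above 0.08 rad and ((value of joint latch_near_jaw above 0.15 rad and value of joint latch_far_end below 0.1 rad) or (value of joint latch_far_end above 0.15 rad and value of joint latch_near_jaw below 0.1 rad))), for 0.05 s.
3. rocked the other way: tilted, still down in the socket, and both latches forced open (angle between module's own z axis and vertical above 0.06 rad and value of joint each of latch_near_jaw, latch_far_end above 0.15 rad and z of module in the frame of seat below 0.02 m), for 0.05 s.
At the end, for the whole second after the job is handed in: Module held in the fingers, still, upright (0.15 rad), underside 33-75 mm above the socket floor, within 25 mm of its centre sideways, not touching the jig; jaw back over 30 mm, both latches open past 0.15 rad; multimeter, phone and screwdriver within 20 mm of their starts (z of module in the frame of seat between 0.033 and 0.075 m and horizontal distance between module and seat below 0.025 m and angle between module's own z axis and vertical below 0.15 rad and linear speed of module below 0.02 m/s and contact force between module and the fingers above 2 N and contact force between module and jig below 0.1 N and value of joint jaw above 0.03 m and value of joint each of latch_near_jaw, latch_far_end above 0.15 rad and distance of each of multimeter, phone, screwdriver from where it was at the start of the episode below 0.02 m); the arm keeps its last pose, push and grip.
It fails at once if the multimeter, phone or screwdriver is pushed more than 20 mm (distance of any of multimeter, phone, screwdriver from where it was at the start of the episode above 0.02 m).
It also fails if it takes over 54 s, if anything falls off the work surface, if the arm or the gripper's body presses on something with over 40 N, if the wrist force passes 120 N, or if a joint passes its speed limit or range.

### The arm

A 6-joint arm with a two-finger parallel gripper is mounted at the origin on the work surface. World frame = base frame: x ahead of the robot, y to its left, z up, the work surface at z = 0. Lengths are in m, angles in rad, forces in N, time in s.
With the tool pointing down it reaches from about 0.35 to 0.775 m from the base axis. Payload 5.5 kg.
Tool frame: the origin (TCP) lies midway between the tips of the shut fingers; the grasp point (between the pads) lies 19 mm behind it; z points along the fingers, y is the line along which they close (so a half turn about z gives the same grasp; the last joint's range is limited). The gripper opens to 85 mm and grips with 20 to 120 N. Pads are 22 mm wide; open, the fingers measure 114 mm over their backs; the gripper's body (76 mm by 85 mm) begins 54 mm behind the grasp point. The pads swing forward as they close: fully open they stand 13 mm farther back than shut.
Start: joints at [-1.481, 0.313, 0.046, 1.304, 0, 1.431], TCP at [0.131, -0.56, 0.231] pointing down, gripper open.
Joint ranges: [-2.76, 2.76], [-0.86, 1.69], [-1.03, 1.26], [-2.2, 2.34], [-1.47, 1.5], [-3.14, 3.14]. Speed limits (rad/s): [2.57, 2.57, 3.14, 3.14, 3.14, 3.14].

### API

Orientations are given as a unit quaternion [w, x, y, z].
In Python, from workcell import env gives the robot as it stands. The module is installed in compiled form; this text tells all that it offers.
- The arm moves only by the tool carry_out, never from a script. Its argument "series" is a list of rows, each an object with "delta_rot": the turn, a rotation vector about the world's x, y, z normalised to -1 to 1, where 1 is 0.1 rad, a list of three; "travel": the shift along the world's x, y, z normalised to -1 to 1, where 1 is 0.025 m, a list of three; "fingers": the closure, from -1 (fully open) to 1 (shut). In form: [{"delta_rot": [ax, ay, az], "travel": [tx, ty, tz], "fingers": fingers}, ...]. A call has 1 to 5 rows; each row shifts and turns the commanded pose from where the row before left it; what a row does not reach is not made up. A row lasts 1/8 s, in which the tool goes at most 62.5 mm and 10.7 degrees, less where a joint would pass 70% of its speed; a pose out of reach is approached as far as the arm can. A call with a number of a shift or a turn outside -1 to 1 is refused whole. A call with a gripper value outside its range is refused whole. The fingers move at their own pace and stop on an object; "squeeze" is the grip in N (left out, the last holds). Time passes only in rows, so rows that do not move let the fingers close. It gives the time, the measured TCP pose, the force, the opening and the grip force at its end, in the units of the state.
- env.get_state(): the state, without advancing time (a new reading comes with each control period).
- env.read_camera(name): name is "scene" or "top" or "wrist"; returns a dict with "color" (420x560x3 uint8, red, green, blue), "fx", "fy", "cx", "cy" (pixels), "world_from_camera" (4x4, takes a point from camera to world coordinates); the wrist camera has in their place "hand_eye" (4x4, takes a point from camera to tool coordinates, whose origin is the TCP and whose axes are the flange's). Camera axes: x right, y up, looking along -z (the intrinsics and any distortion apply to the point x, -y, -z); pixel columns grow to the right and rows downward; lengths in m; the calibration is good to about 2 mm. A picture is of the moment at which its call begins: read the wrist's pose just before it. There is no depth.
- env.hand_in(): hands the job in; it is judged then, once.
The state is a dict: "clock": time; "joint_pos": joint angles; "qvel": joint speeds; "tau": joint torques, N m; "tcp_pos": TCP position; "orientation": TCP orientation; "wrist_force": force on the tool from outside, world axes, zero at the start; "ft_torque": the same for the moment, N m; "finger_gap": finger opening in m; "grip_force": force on a finger pad.
Only numpy, scipy, OpenCV 4.12 (cv2) and the standard library are available. Lean on these libraries where they do the work, as an engineer would, in place of code of your own. Each camera call takes 0.05 s, during which the arm holds its last target. There are 200 camera calls.

## Working session

There is one attempt and no reset: what is moved stays moved. The work goes in short steps, Python scripts to look and compute and a tool call to move; the robot and the scene stay as the last step left them, time stands still between calls to the robot, and variables do not carry over. Pictures are saved under pics/ and viewed, at most 10 in all, crops included, and the job is handed in when it is done.

Besides the shell and the picture viewer there is one more tool, called after "Request:" in YAML: its name, and indented under it one key for each argument. carry_out: Moves the arm, as the interface text tells. Its arguments: {"type":"object","properties":{"series":{"type":"array","items":{"type":"object","properties":{"delta_rot":{"type":"array","items":{"type":"number"}},"travel":{"type":"array","items":{"type":"number"}},"fingers":{"type":"number"}}}},"squeeze":{"type":"number"}},"required":["series"]}

```bash
mkdir -p pics; cat > h.py <<'E'
import numpy as np, cv2
from workcell import env
def cam(n,f=None):
    c=env.read_camera(n)
    if f: cv2.imwrite('pics/'+f,cv2.cvtColor(c['color'],cv2.COLOR_RGB2BGR))
    return c
def ray(c,u,v):
    T=np.array(c['world_from_camera']); d=np.array([(u-c['cx'])/c['fx'],-(v-c['cy'])/c['fy'],-1.])
    return T[:3,3],T[:3,:3]@d
def pt(c,u,v,z):
    o,d=ray(c,u,v); return o+d*(z-o[2])/d[2]
def proj(c,p):
    T=np.array(c['world_from_camera']); q=T[:3,:3].T@(np.array(p)-T[:3,3])
    return c['cx']+c['fx']*q[0]/-q[2], c['cy']-c['fy']*q[1]/-q[2]
E
python3 - <<'E'
from h import *
a=cam('top','top.png'); b=cam('scene','scene.png')
print({k:(v if k!='color' else 0) for k,v in a.items()}); print({k:(v if k!='color' else 0) for k,v in b.items()})
print(env.get_state())
E
```

```text
{'color': 0, 'fx': 492.7491064935425, 'fy': 492.7491064935425, 'cx': 277.18502997763403, 'cy': 211.58131568408552, 'world_from_camera': array([[ 0.0264693 ,  0.99834301, -0.05109404,  0.49508298],
       [-0.99964296,  0.02624783, -0.00500089, -0.06339765],
       [-0.0036515 ,  0.05120817,  0.99868133,  1.09923197],
       [ 0.        ,  0.        ,  0.        ,  1.        ]])}
{'color': 0, 'fx': 463.65685982210465, 'fy': 463.65685982210465, 'cx': 276.2074577452817, 'cy': 214.449924383563, 'world_from_camera': array([[-0.51955171, -0.57520957,  0.63182274,  1.09390828],
       [ 0.85431179, -0.33695075,  0.39574683,  0.25445525],
       [-0.01474422,  0.74538456,  0.66647165,  0.64644741],
       [ 0.        ,  0.        ,  0.        ,  1.        ]])}
{'clock': 0.1, 'joint_pos': array([-1.48059326e+00,  3.13964889e-01,  4.50877959e-02,  1.30361227e+00,
        1.80691472e-05,  1.43115823e+00]), 'qvel': array([-0.00017533, -0.00208318,  0.00269669, -0.00118414, -0.00074435,
       -0.00099871]), 'tau': array([ 2.22561466e-03, -4.81724238e+01,  2.99245119e+01,  1.28438906e-02,
       -2.06333248e-04, -1.21385632e-06]), 'tcp_pos': array([ 0.13093074, -0.55942018,  0.23047357]), 'orientation': array([-8.46034617e-04,  9.93403539e-01,  1.14667748e-01,  2.99534635e-05]), 'wrist_force': array([-0.65995532,  0.05868305, -0.49916835]), 'ft_torque': array([ 0.02352277,  0.02246191, -0.00946663]), 'grip_force': 0.0, 'finger_gap': 0.08567561227637234}
```

View pics/top.png

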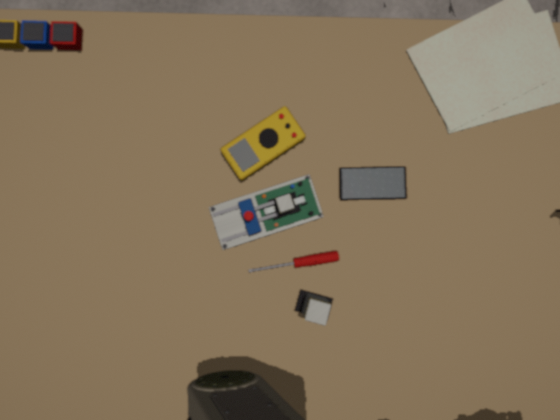

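View pics/scene.png

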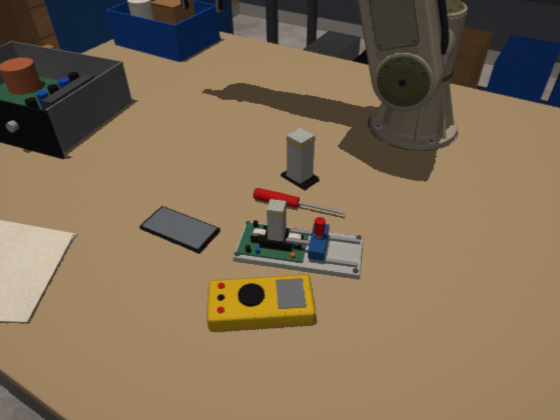

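The top view shows two silver modules. One is seated in the jig at top (286,203) / scene (277,220). The other is larger and loose, at top (317,310) / scene (300,158). The seated smaller one fits the description. The jaw's red knob is at top (249,216). I'll confirm this in one enlarged crop.

```bash
python3 - <<'E'
import cv2,numpy as np
a=cv2.imread('pics/top.png')[170:255,205:328]; b=cv2.imread('pics/scene.png')[190:280,230:370]
a=cv2.resize(a,None,fx=6,fy=6,interpolation=cv2.INTER_CUBIC)[:,:738]
cv2.imwrite('pics/topc.png',a)
b=cv2.resize(b,None,fx=5.6,fy=5.6,interpolation=cv2.INTER_CUBIC); cv2.imwrite('pics/scenec.png',b)
E
```

```text
(no output)
```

View pics/topc.png

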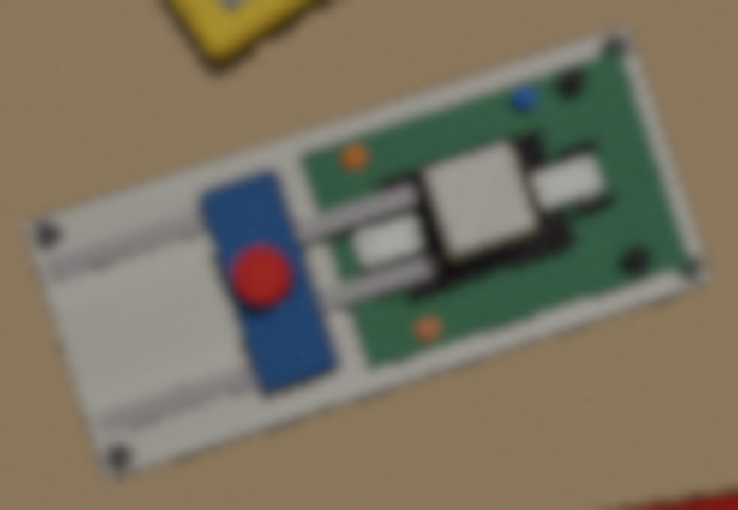

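View pics/scenec.png

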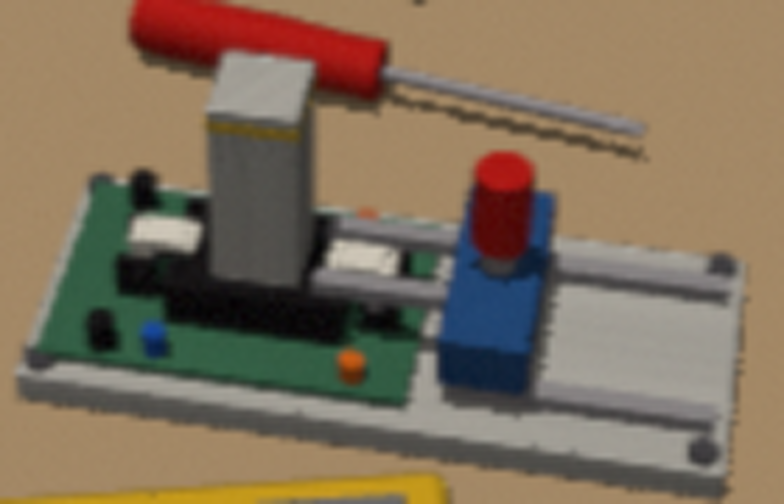

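The crop confirms the smaller module sits in the socket, with its top face centred at topc (482,200). The knob top is at (261,275) and the jaw fork reaches over the +y flange end. The plate corners are about (30,220), (625,32), (708,275) and (103,478).

```bash
python3 - <<'E'
from h import *
from scipy.optimize import least_squares
a=cam('top'); b=cam('scene')
A=lambda u,v:((u+.5)/6+205-.5,(v+.5)/6+170-.5); B=lambda u,v:((u+.5)/5.6+230-.5,(v+.5)/5.6+190-.5)
h=.015
obs=[(a,A(30,220),(.05,.16,.014)),(a,A(625,32),(.05,-.075,.014)),(a,A(708,275),(-.05,-.075,.014)),(a,A(103,478),(-.05,.16,.014)),
(a,A(425,165),(h,h,.11)),(a,A(515,142),(h,-h,.11)),(a,A(540,232),(-h,-h,.11)),(a,A(458,258),(-h,h,.11)),(a,A(261,275),(0,.077,.087)),
(b,B(222,52),(-h,-h,.11)),(b,B(316,62),(-h,h,.11)),(b,B(300,122),(h,h,.11)),(b,B(208,115),(h,-h,.11)),(b,B(504,170),(0,.077,.087))]
def w(x,p): c,s=np.cos(x[2]),np.sin(x[2]); return np.array([x[0]+c*p[0]-s*p[1],x[1]+s*p[0]+c*p[1],p[2]])
f=lambda x,o=obs:np.concatenate([np.subtract(proj(c,w(x,p)),uv) for c,uv,p in o])
for o in (obs,obs[:9],obs[9:]):
    r=least_squares(f,[.5,-.07,.2],args=(o,),loss='soft_l1'); print(r.x)
    print(np.round(f(r.x,o),1).reshape(-1,2).tolist())
    print('knob',w(r.x,(0,.077,0)),w(r.x,(0,.117,0)))
s=env.get_state()
from scipy.spatial.transform import Rotation as R
q=s['orientation'];print(R.from_quat([q[1],q[2],q[3],q[0]]).as_matrix().round(3))
E
```

```text
[ 0.56409407 -0.07482123  0.33800848]
[[-0.5, 0.1], [1.5, -1.1], [1.8, 1.4], [0.9, 0.3], [0.8, 0.8], [-0.1, 0.1], [0.4, -0.8], [-0.2, -0.5], [1.7, -0.5], [1.6, 0.3], [1.2, 0.5], [0.7, 0.7], [0.4, -0.2], [0.2, 0.7]]
knob [ 0.53856018 -0.00217813  0.        ] [0.52529582 0.03555855 0.        ]
[ 0.56380677 -0.07342287  0.33589911]
[[-1.2, 0.1], [1.0, -0.9], [1.1, 1.6], [0.2, 0.3], [0.1, 0.9], [-0.7, 0.2], [-0.3, -0.6], [-0.9, -0.4], [1.0, -0.5]]
knob [ 0.53842618 -0.00072607  0.        ] [0.52524145 0.0370385  0.        ]
[ 0.56431647 -0.07644722  0.36785062]
[[0.5, 0.2], [0.1, 0.1], [0.2, 0.3], [-0.2, -0.2], [-0.5, -0.4]]
knob [ 0.53662645 -0.00459833  0.        ] [0.52224203 0.03272577 0.        ]
[[ 0.974  0.228 -0.   ]
 [ 0.228 -0.974  0.001]
 [ 0.    -0.001 -1.   ]]
```

Request:
carry_out:
  series:
    - {"delta_rot": [0, 0, 0.7], "travel": [0.68, 0.93, 0], "fingers": -1}
    - {"delta_rot": [0, 0, 0.7], "travel": [0.68, 0.93, 0], "fingers": -1}
    - {"delta_rot": [0, 0, 0.7], "travel": [0.68, 0.93, 0], "fingers": -1}
    - {"delta_rot": [0, 0, 0.7], "travel": [0.68, 0.93, 0], "fingers": -1}
    - {"delta_rot": [0, 0, 0.7], "travel": [0.68, 0.93, 0], "fingers": -1}
  squeeze: 30

```text
clock: 0.82
tcp_pos: [0.2164, -0.4428, 0.2311]
orientation: [-0.0, 0.958, 0.287, 0.0]
wrist_force: [0.1, 0.3, 0.1]
finger_gap: 0.0849
grip_force: 0.0
```

Request:
carry_out:
  series:
    - {"delta_rot": [0, 0, 0.7], "travel": [0.68, 0.93, 0], "fingers": -1}
    - {"delta_rot": [0, 0, 0.7], "travel": [0.68, 0.93, 0], "fingers": -1}
    - {"delta_rot": [0, 0, 0.7], "travel": [0.68, 0.93, 0], "fingers": -1}
    - {"delta_rot": [0, 0, 0.7], "travel": [0.68, 0.93, 0], "fingers": -1}
    - {"delta_rot": [0, 0, 0.7], "travel": [0.68, 0.93, 0], "fingers": -1}

```text
clock: 1.45
tcp_pos: [0.3014, -0.3265, 0.2312]
orientation: [0.0, 0.893, 0.449, 0.0]
wrist_force: [0.9, -0.7, 0.2]
finger_gap: 0.0853
grip_force: 0.0
```

Request:
carry_out:
  series:
    - {"delta_rot": [0, 0, 0.7], "travel": [0.68, 0.93, 0], "fingers": -1}
    - {"delta_rot": [0, 0, 0.7], "travel": [0.68, 0.93, 0], "fingers": -1}
    - {"delta_rot": [0, 0, 0.7], "travel": [0.68, 0.93, 0], "fingers": -1}
    - {"delta_rot": [0, 0, 0.7], "travel": [0.68, 0.93, 0], "fingers": -1}
    - {"delta_rot": [0, 0, 0.7], "travel": [0.68, 0.93, 0], "fingers": -1}

```text
clock: 2.08
tcp_pos: [0.3863, -0.2103, 0.2313]
orientation: [0.0, 0.801, 0.598, 0.0]
wrist_force: [0.1, 0.0, -0.7]
finger_gap: 0.0851
grip_force: 0.0
```

Request:
carry_out:
  series:
    - {"delta_rot": [0, 0, 0.7], "travel": [0.68, 0.93, 0], "fingers": -1}
    - {"delta_rot": [0, 0, 0.7], "travel": [0.68, 0.93, 0], "fingers": -1}
    - {"delta_rot": [0, 0, 0.7], "travel": [0.68, 0.93, 0], "fingers": -1}
    - {"delta_rot": [0, 0, 0.7], "travel": [0.68, 0.93, 0], "fingers": -1}
    - {"delta_rot": [0, 0, 0.7], "travel": [0.68, 0.93, 0], "fingers": -1}

```text
clock: 2.7
tcp_pos: [0.4713, -0.094, 0.2312]
orientation: [-0.0, 0.685, 0.728, -0.0]
wrist_force: [-0.5, 0.2, -0.5]
finger_gap: 0.0855
grip_force: 0.0
```

Request:
carry_out:
  series:
    - {"delta_rot": [0, 0, 0.7], "travel": [0.68, 0.93, 0], "fingers": -1}
    - {"delta_rot": [0, 0, 0.7], "travel": [0.68, 0.93, 0], "fingers": -1}
    - {"delta_rot": [0, 0, 0.7], "travel": [0.68, 0.93, 0], "fingers": -1}
    - {"delta_rot": [0, 0, 0.7], "travel": [0.68, 0.93, 0], "fingers": -1}
    - {"delta_rot": [0, 0, 0], "travel": [0, 0, 0], "fingers": -1}

```text
clock: 3.32
tcp_pos: [0.5395, -0.0007, 0.2309]
orientation: [-0.0, 0.577, 0.817, -0.0]
wrist_force: [-0.7, 0.3, -0.1]
finger_gap: 0.0854
grip_force: 0.0
```

```bash
python3 - <<'E'
from h import *
from scipy.spatial.transform import Rotation as R
s=env.get_state(); c=cam('wrist','w1.png')
q=s['orientation'];T=np.eye(4);T[:3,:3]=R.from_quat([q[1],q[2],q[3],q[0]]).as_matrix();T[:3,3]=s['tcp_pos']
print(T.round(3)); print({k:v for k,v in c.items() if k!='color'})
np.save('w1T.npy',T@np.array(c['hand_eye']))
E
```

```text
[[-0.335  0.942 -0.     0.54 ]
 [ 0.942  0.335  0.    -0.001]
 [ 0.    -0.    -1.     0.231]
 [ 0.     0.     0.     1.   ]]
{'fx': 343.1130939220924, 'fy': 343.1130939220924, 'cx': 279.6200833696172, 'cy': 206.61151563045405, 'hand_eye': array([[-2.99895627e-04,  9.46148362e-01,  3.23733205e-01,
         8.31773731e-02],
       [ 9.99999850e-01,  1.35623326e-04,  5.29991336e-04,
         4.21216436e-04],
       [ 4.57544660e-04,  3.23733316e-01, -9.46148261e-01,
        -1.43224092e-01],
       [ 0.00000000e+00,  0.00000000e+00,  0.00000000e+00,
         1.00000000e+00]])}
```

View pics/w1.png

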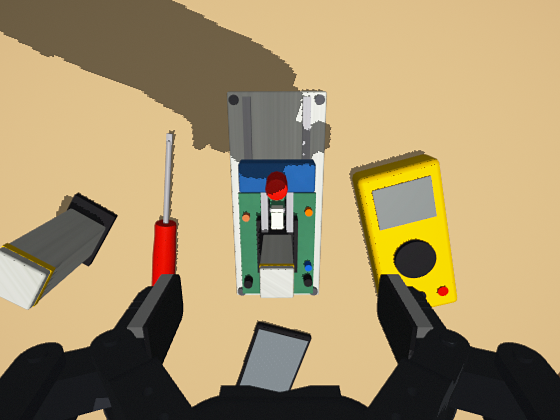

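```bash
python3 - <<'E'
from h import *
from scipy.optimize import least_squares
c=cam('wrist'); c['world_from_camera']=np.load('w1T.npy')
h=.015
obs=[((228,92),(-.05,.16,.014)),((327,92),(.05,.16,.014)),((262,268),(-h,h,.11)),((293,268),(h,h,.11)),((293,297),(h,-h,.11)),((262,297),(-h,-h,.11)),((277,190),(0,.077,.087))]
def w(x,p): k,s=np.cos(x[2]),np.sin(x[2]); return np.array([x[0]+k*p[0]-s*p[1],x[1]+s*p[0]+k*p[1],p[2]])
f=lambda x:np.concatenate([np.subtract(proj(c,w(x,p)),uv) for uv,p in obs])
r=least_squares(f,[.56,-.07,.33],loss='soft_l1');print(r.x,f(r.x).reshape(-1,2).round(1).tolist(),w(r.x,(0,.077,0)))
im=c['color'].astype(int); m=(im[...,0]>110)&(im[...,1]<60); m[:,:230]=0;m[:,330:]=0; v,u=np.nonzero(m[150:215]); print(u.min(),u.max(),v.min()+150,v.max()+150)
E
```

```text
[ 0.56403318 -0.07500741  0.34264162] [[-0.9, -1.1], [0.7, -1.3], [-2.0, -0.1], [1.6, -0.1], [1.2, 0.7], [-1.4, 0.7], [0.2, 1.7]] [ 0.538163   -0.00248339  0.        ]
267 306 179 210
```

Three views agree: the jig is at (0.564, -0.0745) with yaw 0.341, and the knob at (0.538, -0.002). Next I descend onto the knob and close.

Request:
carry_out:
  series:
    - {"delta_rot": [0, 0, 0], "travel": [-0.05, -0.05, -1], "fingers": -1}
    - {"delta_rot": [0, 0, 0], "travel": [0, 0, -1], "fingers": -1}
    - {"delta_rot": [0, 0, 0], "travel": [0, 0, -1], "fingers": -1}
    - {"delta_rot": [0, 0, 0], "travel": [0, 0, -1], "fingers": -1}
    - {"delta_rot": [0, 0, 0], "travel": [0, 0, -1], "fingers": -1}

```text
clock: 4.05
tcp_pos: [0.5371, -0.0043, 0.1057]
orientation: [0.0, 0.579, 0.816, -0.0]
wrist_force: [0.3, 0.0, -0.3]
finger_gap: 0.0861
grip_force: 0.0
```

Request:
carry_out:
  series:
    - {"delta_rot": [0, 0, 0], "travel": [0, 0, -1], "fingers": -1}
    - {"delta_rot": [0, 0, 0], "travel": [0, 0, -0.9], "fingers": -1}
    - {"delta_rot": [0, 0, 0], "travel": [0, 0, 0], "fingers": 1}
    - {"delta_rot": [0, 0, 0], "travel": [0, 0, 0], "fingers": 1}
    - {"delta_rot": [0, 0, 0], "travel": [0, 0, 0], "fingers": 1}

```text
clock: 4.68
tcp_pos: [0.5386, -0.0036, 0.0601]
orientation: [0.001, 0.578, 0.816, 0.0]
wrist_force: [-0.2, 0.4, -0.3]
finger_gap: 0.0321
grip_force: 0.0
```

Request:
carry_out:
  series:
    - {"delta_rot": [0, 0, 0], "travel": [0, 0, 0], "fingers": 1}
    - {"delta_rot": [0, 0, 0], "travel": [0, 0, 0], "fingers": 1}
    - {"delta_rot": [0, 0, 0], "travel": [0, 0, 0], "fingers": 1}

```text
clock: 5.05
tcp_pos: [0.5375, -0.0038, 0.0601]
orientation: [0.001, 0.578, 0.816, -0.001]
wrist_force: [-2.9, -2.0, 6.5]
finger_gap: 0.0195
grip_force: 29.5
```

Request:
carry_out:
  series:
    - {"delta_rot": [0, 0, 0], "travel": [-0.1, 0.28, 0], "fingers": 1}
    - {"delta_rot": [0, 0, 0], "travel": [-0.13, 0.36, 0], "fingers": 1}
    - {"delta_rot": [0, 0, 0], "travel": [-0.13, 0.36, 0], "fingers": 1}
    - {"delta_rot": [0, 0, 0], "travel": [-0.13, 0.36, 0], "fingers": 1}
    - {"delta_rot": [0, 0, 0], "travel": [-0.08, 0.22, 0], "fingers": 1}

```text
clock: 5.68
tcp_pos: [0.5247, 0.0323, 0.0601]
orientation: [0.004, 0.578, 0.816, -0.004]
wrist_force: [2.1, -25.9, -1.9]
finger_gap: 0.0187
grip_force: 29.3
```

Request:
carry_out:
  series:
    - {"delta_rot": [0, 0, 0], "travel": [0, 0, 0], "fingers": 1}
    - {"delta_rot": [0, 0, 0], "travel": [0, 0, 0], "fingers": 1}

```text
clock: 5.92
tcp_pos: [0.5247, 0.0321, 0.0601]
orientation: [0.004, 0.579, 0.815, -0.003]
wrist_force: [-0.6, -14.3, 2.9]
finger_gap: 0.019
grip_force: 29.8
```

Request:
carry_out:
  series:
    - {"delta_rot": [0, 0, 0], "travel": [0, 0, 0], "fingers": -1}
    - {"delta_rot": [0, 0, 0], "travel": [0, 0, 0], "fingers": -1}
    - {"delta_rot": [0, 0, 0], "travel": [0, 0, 0], "fingers": -1}
    - {"delta_rot": [0, 0, 0], "travel": [0, 0, 0.8], "fingers": -1}
    - {"delta_rot": [0, 0, 0], "travel": [0, 0, 1], "fingers": -1}

```text
clock: 6.55
tcp_pos: [0.5227, 0.0367, 0.1037]
orientation: [-0.001, 0.577, 0.816, -0.0]
wrist_force: [-0.2, 0.0, -0.1]
finger_gap: 0.0851
grip_force: 0.0
```

Request:
carry_out:
  series:
    - {"delta_rot": [0, 0, 0], "travel": [0, 0, 1], "fingers": -1}
    - {"delta_rot": [0, 0, 0], "travel": [0, 0, 1], "fingers": -1}
    - {"delta_rot": [0, 0, 0], "travel": [0, 0, 1], "fingers": -1}
    - {"delta_rot": [0, 0, 0], "travel": [0, 0, 0], "fingers": -1}

```text
clock: 7.05
tcp_pos: [0.5249, 0.0366, 0.1808]
orientation: [0.002, 0.577, 0.816, 0.001]
wrist_force: [0.7, 0.0, -0.8]
finger_gap: 0.0853
grip_force: 0.0
```

```bash
python3 - <<'E'
from h import *
from scipy.spatial.transform import Rotation as R
s=env.get_state(); c=cam('wrist','w2.png')
q=s['orientation'];T=np.eye(4);T[:3,:3]=R.from_quat([q[1],q[2],q[3],q[0]]).as_matrix();T[:3,3]=s['tcp_pos']
np.save('w2T.npy',T@np.array(c['hand_eye'])); print(s['tcp_pos'],T.round(3)[:3,:3])
b=cam('top'); cv2.imwrite('pics/t2.png',cv2.resize(b['color'][...,::-1][170:255,205:328],None,fx=4,fy=4))
E
```

```text
[0.52492523 0.0365554  0.18076207] [[-0.333  0.943  0.004]
 [ 0.943  0.333 -0.   ]
 [-0.002  0.004 -1.   ]]
```

View pics/w2.png

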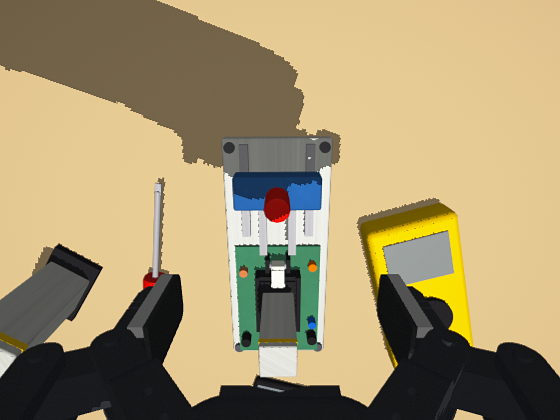

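The jaw is back: the knob is now at about (277,205), and the fork ends at row 255, clear of the module. The module top's near edge is at (259–298, 347).

```bash
python3 - <<'E'
from h import *
from scipy.optimize import least_squares
c=cam('wrist'); c['world_from_camera']=np.load('w2T.npy')
h=.015
obs=[((222,137),(-.05,.16,.014)),((331,137),(.05,.16,.014)),((259,347),(-h,h,.11)),((298.5,347),(h,h,.11)),((297,376),(h,-h,.11)),((262,377),(-h,-h,.11))]
def w(x,p): k,s=np.cos(x[2]),np.sin(x[2]); return np.array([x[0]+k*p[0]-s*p[1],x[1]+s*p[0]+k*p[1],p[2]])
f=lambda x:np.concatenate([np.subtract(proj(c,w(x,p)),uv) for uv,p in obs])
r=least_squares(f,[.56,-.07,.33],loss='soft_l1');print(r.x,f(r.x).reshape(-1,2).round(1).tolist())
for d in (.03,.035,.04): print(proj(c,w(r.x,(0,.062+d,.045))),proj(c,w(r.x,(0,.092+d,.045))),proj(c,w(r.x,(0,.077+d,.087))))
E
```

```text
[ 0.56429928 -0.07480957  0.34907656] [[-1.1, 1.4], [1.9, 0.2], [0.2, -0.7], [-0.2, -1.2], [1.0, 0.6], [-1.7, -0.0]]
(np.float64(277.72879367952896), np.float64(221.3831984394778)) (np.float64(277.3157948597828), np.float64(188.2663560523131)) (np.float64(277.39992087718224), np.float64(223.26247370315087))
(np.float64(277.6618406133443), np.float64(216.01448057840355)) (np.float64(277.24424043109286), np.float64(182.5286720112702)) (np.float64(277.319057431783), np.float64(216.95984924159686))
(np.float64(277.5941520416291), np.float64(210.5867852588801)) (np.float64(277.1718731609717), np.float64(176.72580923295942)) (np.float64(277.23714813415125), np.float64(210.57570940766473))
```

Request:
carry_out:
  series:
    - {"delta_rot": [0, 0, 0], "travel": [0.31, -0.89, 0], "fingers": -1}
    - {"delta_rot": [0, 0, 0], "travel": [0.31, -0.89, 0], "fingers": -1}
    - {"delta_rot": [0, 0, 0], "travel": [0.31, -0.89, 0], "fingers": -1}
    - {"delta_rot": [0, 0, 0], "travel": [0.31, -0.89, 0], "fingers": -1}
    - {"delta_rot": [0, 0, 0], "travel": [0.31, -0.89, 0], "fingers": -1}

```text
clock: 7.82
tcp_pos: [0.5622, -0.0759, 0.178]
orientation: [-0.001, 0.578, 0.816, -0.0]
wrist_force: [0.2, -0.9, 0.7]
finger_gap: 0.0857
grip_force: 0.0
```

Request:
carry_out:
  series:
    - {"delta_rot": [0, 0, 0], "travel": [0, 0, 0], "fingers": -1}
    - {"delta_rot": [0, 0, 0], "travel": [0, 0, -0.9], "fingers": -1}
    - {"delta_rot": [0, 0, 0], "travel": [0, 0, -0.9], "fingers": -1}
    - {"delta_rot": [0, 0, 0], "travel": [0, 0, -0.9], "fingers": -1}
    - {"delta_rot": [0, 0, 0], "travel": [0, 0, -0.9], "fingers": -1}

```text
clock: 8.45
tcp_pos: [0.562, -0.0743, 0.0881]
orientation: [-0.0, 0.577, 0.816, 0.0]
wrist_force: [0.5, 0.1, 0.8]
finger_gap: 0.0853
grip_force: 0.0
```

Request:
carry_out:
  series:
    - {"delta_rot": [0, 0, 0], "travel": [0, 0, -0.8], "fingers": -1}
    - {"delta_rot": [0, 0, 0], "travel": [0, 0, 0], "fingers": -1}
    - {"delta_rot": [0, 0, 0], "travel": [0, 0, 0], "fingers": -1}

```text
clock: 8.82
tcp_pos: [0.5625, -0.0748, 0.0695]
orientation: [0.0, 0.578, 0.816, 0.0]
wrist_force: [0.4, -0.6, 0.5]
finger_gap: 0.0855
grip_force: 0.0
```

Request:
carry_out:
  series:
    - {"delta_rot": [0, 0, 0], "travel": [0.06, 0, 0], "fingers": -1}
    - {"delta_rot": [0, 0, 0], "travel": [0, 0, 0], "fingers": 1}
    - {"delta_rot": [0, 0, 0], "travel": [0, 0, 0], "fingers": 1}
    - {"delta_rot": [0, 0, 0], "travel": [0, 0, 0], "fingers": 1}
    - {"delta_rot": [0, 0, 0], "travel": [0, 0, 0], "fingers": 1}
  squeeze: 100

```text
clock: 9.45
tcp_pos: [0.5639, -0.0751, 0.0691]
orientation: [0.0, 0.578, 0.816, 0.0]
wrist_force: [0.3, -0.4, 2.4]
finger_gap: 0.0291
grip_force: 98.8
```

Request:
carry_out:
  series:
    - {"delta_rot": [0, 0, 0], "travel": [0, 0, 0], "fingers": 1}
    - {"delta_rot": [0, 0, 0], "travel": [0, 0, 0], "fingers": 1}
    - {"delta_rot": [0, 0, 0], "travel": [0, 0, 0], "fingers": 1}

```text
clock: 9.82
tcp_pos: [0.5639, -0.0751, 0.0691]
orientation: [0.0, 0.578, 0.816, 0.0]
wrist_force: [-0.9, -0.8, 4.5]
finger_gap: 0.0289
grip_force: 98.9
```

Gripped: the gap is 29 mm, the body's width. Next is the first rock: pivot on the −y edge and lift the jaw end.

Request:
carry_out:
  series:
    - {"delta_rot": [0.377, 0.134, 0], "travel": [0.022, -0.062, 0.04], "fingers": 1}
    - {"delta_rot": [0.377, 0.134, 0], "travel": [0.022, -0.062, 0.038], "fingers": 1}
    - {"delta_rot": [0.377, 0.134, 0], "travel": [0.022, -0.062, 0.036], "fingers": 1}
    - {"delta_rot": [0, 0, 0], "travel": [0, 0, 0], "fingers": 1}

```text
clock: 10.32
tcp_pos: [0.5651, -0.0792, 0.0714]
orientation: [-0.051, 0.577, 0.814, 0.036]
wrist_force: [-0.7, 4.1, 4.2]
finger_gap: 0.0291
grip_force: 101.4
```

Request:
carry_out:
  series:
    - {"delta_rot": [0.377, 0.134, 0], "travel": [0.022, -0.062, 0.034], "fingers": 1}
    - {"delta_rot": [0.377, 0.134, 0], "travel": [0.023, -0.066, 0.03], "fingers": 1}
    - {"delta_rot": [0, 0, 0], "travel": [0, 0, 0], "fingers": 1}

```text
clock: 10.7
tcp_pos: [0.5663, -0.0825, 0.0732]
orientation: [-0.084, 0.575, 0.812, 0.059]
wrist_force: [-1.2, 5.1, 3.6]
finger_gap: 0.0289
grip_force: 101.2
```

```bash
python3 - <<'E'
from h import *
b=cam('scene'); cv2.imwrite('pics/s3.png',cv2.resize(b['color'][...,::-1][180:280,230:370],None,fx=5.6,fy=5.6,interpolation=cv2.INTER_CUBIC))
s=env.get_state();print(s['wrist_force'],s['ft_torque'],s['tcp_pos'])
E
```

```text
[-1.2679629   4.68444626  2.61573686] [ 1.13225436  0.19566154 -0.04296377] [ 0.56625936 -0.08248768  0.07315791]
```

View pics/s3.png

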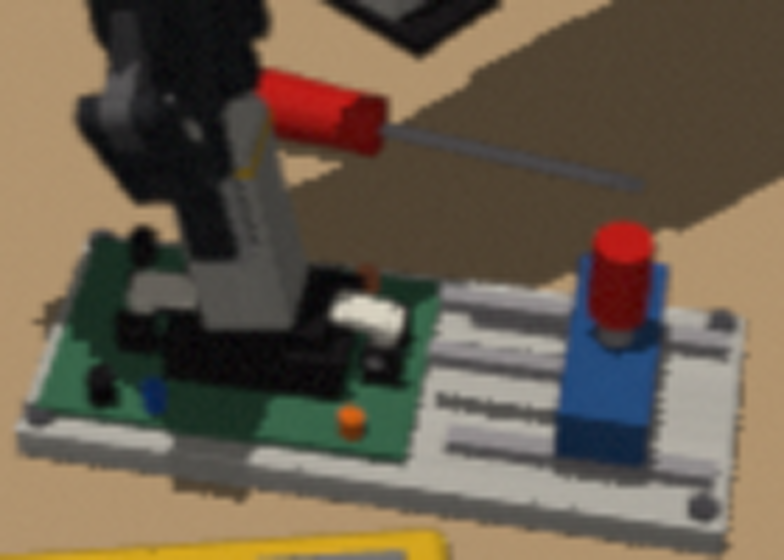

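The scene view shows the module tilted towards −y and the jaw-side latch raised at about (370,315). I'll tilt a touch further and check the latch from the wrist camera.

Request:
carry_out:
  series:
    - {"delta_rot": [0.33, 0.117, 0], "travel": [0.021, -0.06, 0.024], "fingers": 1}
    - {"delta_rot": [0, 0, 0], "travel": [0, 0, 0], "fingers": 1}

```text
clock: 11.0
tcp_pos: [0.5666, -0.0838, 0.0738]
orientation: [-0.098, 0.574, 0.81, 0.069]
wrist_force: [-1.7, 5.4, 4.3]
finger_gap: 0.0285
grip_force: 101.1
```

```bash
python3 - <<'E'
from h import *
b=cam('wrist')['color'][...,::-1]; t=cam('scene')['color'][...,::-1][215:262,245:310]
w=cv2.resize(b[200:420,180:380],(500,550),interpolation=cv2.INTER_CUBIC)
t=cv2.resize(t,(300,217),interpolation=cv2.INTER_CUBIC); o=np.zeros((550,800,3),np.uint8); o[:,:500]=w;o[:217,500:]=t
cv2.imwrite('pics/w4.png',o)
s=env.get_state();print(s['wrist_force'],s['ft_torque'],s['tcp_pos'],s['orientation'])
E
```

```text
[-1.36105325  6.21174465  2.42747485] [1.24793772 0.23279534 0.06937234] [ 0.56663871 -0.08371089  0.07384308] [-0.09734215  0.57375034  0.81033336  0.0685194 ]
```

View pics/w4.png

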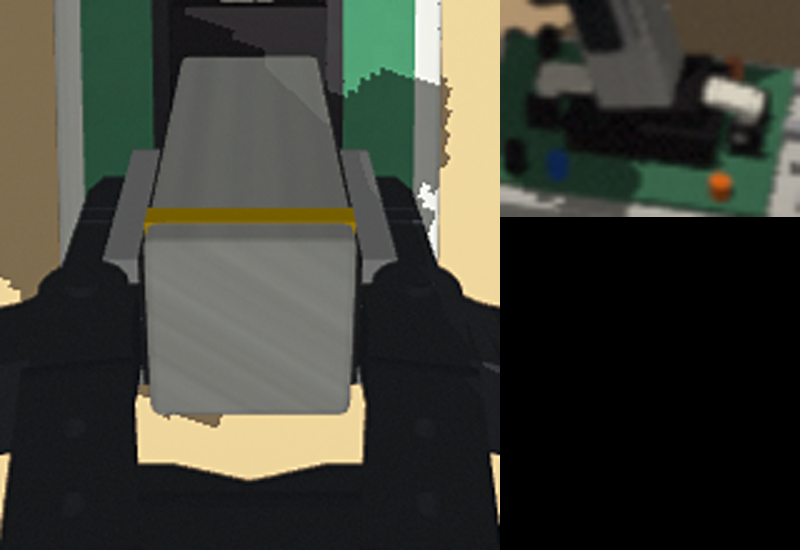

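```bash
python3 - <<'E'
from h import *
c=cam('scene'); J=np.array([.564,-.0748,0]);ex=np.array([.9424,.3344,0]);ey=np.array([-.3344,.9424,0]);ez=np.array([0,0,1])
for p in (0,.1,.2,.3,.4,.6):
    h=J+ey*.04+ez*.037; d=ey*np.cos(p)-ez*np.sin(p)
    a=np.array(proj(c,h-d*.01));b=np.array(proj(c,h+d*.01)); print(p,np.degrees(np.arctan2(*(b-a)[::-1])).round(1))
old=cv2.imread('pics/scene.png')[...,::-1]
for im in (old,c['color']):
    g=im.astype(int); m=(g.min(2)>135); sub=m[225:250,284:306]; v,u=np.nonzero(sub)
    print(cv2.minAreaRect(np.c_[u+284,v+225].astype(np.float32)),len(u)); print('\n'.join(''.join('#' if x else '.' for x in r) for r in sub))
E
```

```text
0 7.7
0.1 11.7
0.2 15.8
0.3 19.8
0.4 23.9
0.6 32.5
((296.344970703125, 232.91268920898438), (16.123973846435547, 10.044442176818848), 7.594643592834473) 56
......................
......................
.....##...............
......................
....................##
......................
......................
......................
......#####...........
......#########.......
.....############.....
.....############.....
.....###########......
.............###......
......................
......................
......................
......................
......................
......................
......................
......................
......................
......................
......................
((295.443359375, 235.1981201171875), (11.675647735595703, 4.532897472381592), 15.945395469665527) 55
......................
......................
......................
......................
......................
......................
......................
.......##.............
......#######.........
......##########......
......############....
......############....
..........########....
.............####.....
......................
......................
......................
......................
......................
......................
......................
......................
......................
......................
......................
```

The jaw-side latch turned from 7.6° to 15.9° in the image, about 0.2 rad, so it is forced open. Now I return upright and rock the other way about the +y edge.

Request:
carry_out:
  series:
    - {"delta_rot": [-0.443, -0.157, 0], "travel": [-0.026, 0.075, -0.034], "fingers": 1}
    - {"delta_rot": [-0.443, -0.157, 0], "travel": [-0.026, 0.075, -0.038], "fingers": 1}
    - {"delta_rot": [-0.443, -0.157, 0], "travel": [-0.026, 0.075, -0.04], "fingers": 1}
    - {"delta_rot": [-0.443, -0.157, 0], "travel": [-0.026, 0.075, -0.044], "fingers": 1}
    - {"delta_rot": [-0.443, -0.157, 0], "travel": [-0.026, 0.075, -0.046], "fingers": 1}

```text
clock: 11.78
tcp_pos: [0.5638, -0.0755, 0.0692]
orientation: [0.0, 0.578, 0.816, -0.0]
wrist_force: [-5.6, 2.4, 15.3]
finger_gap: 0.0286
grip_force: 102.6
```

Request:
carry_out:
  series:
    - {"delta_rot": [-0.377, -0.134, 0], "travel": [-0.022, 0.062, 0.036], "fingers": 1}
    - {"delta_rot": [-0.377, -0.134, 0], "travel": [-0.022, 0.062, 0.036], "fingers": 1}
    - {"delta_rot": [-0.377, -0.134, 0], "travel": [-0.022, 0.062, 0.034], "fingers": 1}
    - {"delta_rot": [0, 0, 0], "travel": [0, 0, 0], "fingers": 1}

```text
clock: 12.28
tcp_pos: [0.5624, -0.0708, 0.0716]
orientation: [0.05, 0.577, 0.815, -0.035]
wrist_force: [-0.5, -0.7, -0.3]
finger_gap: 0.0291
grip_force: 101.7
```

Request:
carry_out:
  series:
    - {"delta_rot": [-0.377, -0.134, 0], "travel": [-0.022, 0.062, 0.032], "fingers": 1}
    - {"delta_rot": [-0.377, -0.134, 0], "travel": [-0.023, 0.066, 0.03], "fingers": 1}
    - {"delta_rot": [-0.33, -0.117, 0], "travel": [-0.021, 0.06, 0.026], "fingers": 1}
    - {"delta_rot": [0, 0, 0], "travel": [0, 0, 0], "fingers": 1}

```text
clock: 12.78
tcp_pos: [0.5608, -0.066, 0.074]
orientation: [0.097, 0.573, 0.811, -0.069]
wrist_force: [1.4, -5.3, -0.4]
finger_gap: 0.029
grip_force: 101.3
```

```bash
python3 - <<'E'
from h import *
c=cam('scene'); cv2.imwrite('pics/s5.png',cv2.resize(c['color'][...,::-1][180:280,230:370],None,fx=5.6,fy=5.6,interpolation=cv2.INTER_CUBIC))
s=env.get_state();print(s['wrist_force'],s['ft_torque'],s['tcp_pos'],s['orientation'])
J=np.array([.564,-.0748,0]);ex=np.array([.9424,.3344,0]);ey=np.array([-.3344,.9424,0]);ez=np.array([0,0,1])
for p in (0,.2,.3,.4,.6):
    h=J-ey*.04+ez*.037; d=ey*np.cos(p)+ez*np.sin(p)
    a=np.array(proj(c,h-d*.01));b=np.array(proj(c,h+d*.01)); print(p,np.degrees(np.arctan2(*(b-a)[::-1])).round(1))
E
```

```text
[ 1.16493867 -5.19452313 -0.78579139] [-0.85823283 -0.21224443 -0.00251097] [ 0.56078946 -0.06605211  0.07393761] [ 0.09716807  0.5735282   0.81051422 -0.06848707]
0 7.7
0.2 -0.9
0.3 -5.4
0.4 -10.3
0.6 -21.0
```

View pics/s5.png

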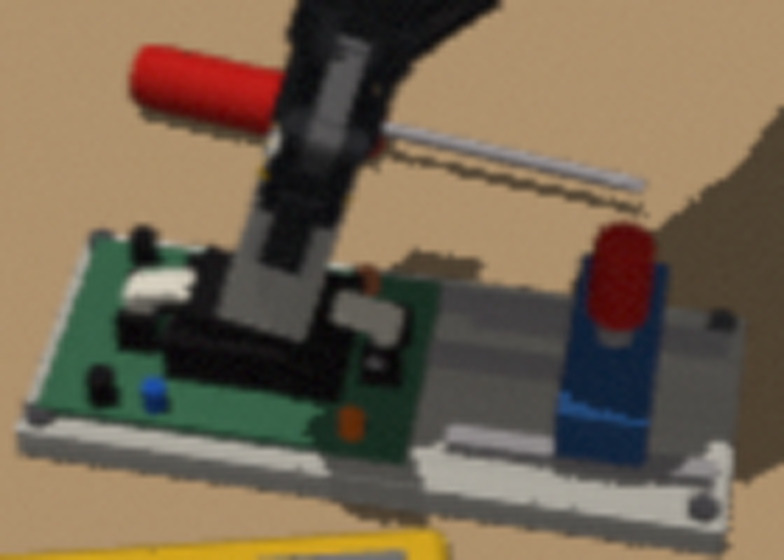

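The −y latch (about (160,290)) is now tilted up, roughly 0.2 rad, and the jaw-side latch is still open. I'll return upright and lift 50 mm.

Request:
carry_out:
  series:
    - {"delta_rot": [0.443, 0.157, 0], "travel": [0.026, -0.075, -0.03], "fingers": 1}
    - {"delta_rot": [0.443, 0.157, 0], "travel": [0.026, -0.075, -0.032], "fingers": 1}
    - {"delta_rot": [0.443, 0.157, 0], "travel": [0.026, -0.075, -0.034], "fingers": 1}
    - {"delta_rot": [0.443, 0.157, 0], "travel": [0.026, -0.075, -0.034], "fingers": 1}
    - {"delta_rot": [0.443, 0.157, 0], "travel": [0.026, -0.075, -0.036], "fingers": 1}

```text
clock: 13.45
tcp_pos: [0.5638, -0.0748, 0.0694]
orientation: [-0.0, 0.578, 0.816, 0.0]
wrist_force: [-3.0, -0.8, 10.6]
finger_gap: 0.029
grip_force: 102.8
```

Request:
carry_out:
  series:
    - {"delta_rot": [0, 0, 0], "travel": [0, 0, 0.15], "fingers": 1}
    - {"delta_rot": [0, 0, 0], "travel": [0, 0, 0.15], "fingers": 1}
    - {"delta_rot": [0, 0, 0], "travel": [0, 0, 0.15], "fingers": 1}
    - {"delta_rot": [0, 0, 0], "travel": [0, 0, 0.15], "fingers": 1}
    - {"delta_rot": [0, 0, 0], "travel": [0, 0, 0.15], "fingers": 1}

```text
clock: 14.08
tcp_pos: [0.5639, -0.0743, 0.0893]
orientation: [0.0, 0.577, 0.816, 0.0]
wrist_force: [0.5, 0.3, -1.8]
finger_gap: 0.029
grip_force: 103.9
```

Request:
carry_out:
  series:
    - {"delta_rot": [0, 0, 0], "travel": [0, 0, 0.25], "fingers": 1}
    - {"delta_rot": [0, 0, 0], "travel": [0, 0, 0.25], "fingers": 1}
    - {"delta_rot": [0, 0, 0], "travel": [0, 0, 0.25], "fingers": 1}
    - {"delta_rot": [0, 0, 0], "travel": [0, 0, 0.25], "fingers": 1}
    - {"delta_rot": [0, 0, 0], "travel": [0, 0, 0.25], "fingers": 1}

```text
clock: 14.7
tcp_pos: [0.5637, -0.075, 0.12]
orientation: [0.0, 0.578, 0.816, 0.0]
wrist_force: [-0.6, -0.2, -1.6]
finger_gap: 0.029
grip_force: 103.9
```

Request:
carry_out:
  series:
    - {"delta_rot": [0, 0, 0], "travel": [0, 0, 0.1], "fingers": 1}
    - {"delta_rot": [0, 0, 0], "travel": [0, 0, 0], "fingers": 1}
    - {"delta_rot": [0, 0, 0], "travel": [0, 0, 0], "fingers": 1}
    - {"delta_rot": [0, 0, 0], "travel": [0, 0, 0], "fingers": 1}

```text
clock: 15.2
tcp_pos: [0.5635, -0.0749, 0.1217]
orientation: [-0.0, 0.578, 0.816, -0.0]
wrist_force: [-0.9, -0.4, -2.4]
finger_gap: 0.029
grip_force: 103.9
```

```bash
python3 - <<'E'
from h import *
c=cam('scene'); cv2.imwrite('pics/s6.png',cv2.resize(c['color'][...,::-1][170:270,230:370],None,fx=5.6,fy=5.6,interpolation=cv2.INTER_CUBIC))
s=env.get_state();print(s['wrist_force'],s['ft_torque'],s['tcp_pos'],s['orientation'],s['grip_force'],s['finger_gap'])
E
```

```text
[-0.51389198  0.20180423 -1.24690343] [ 0.0134167  -0.0332377   0.00352958] [ 0.56352143 -0.07487255  0.12175075] [-2.13319353e-04  5.77710865e-01  8.16241451e-01 -6.96875636e-05] 103.93455147743225 0.028956693963302728
```

View pics/s6.png

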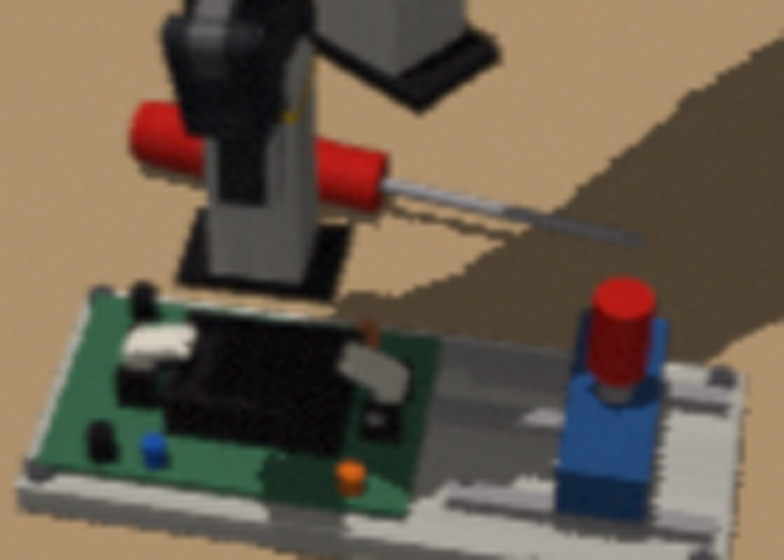

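The module hangs upright about 52 mm above its seat, clear of the jig. Both latches are open, the jaw is back, and I'm handing in.

```bash
python3 -c "
from workcell import env
print(env.hand_in())"
```

```text
the job is handed in; nothing more can be done
None
```

I handed the job in at about 15 s. The jaw is fully back, both latches are forced open, and the module is held upright and still about 52 mm above its seat. I did not touch the multimeter, phone or screwdriver. The hand-in returned no score, so this is from the final camera view and force readings.

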